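# Pack the fired cups and pin the case lid

## Robot

A 6-joint arm with a two-finger parallel gripper is mounted at the origin on the work surface. World frame = base frame: x ahead of the robot, y to its left, z up, the work surface at z = 0. Lengths are in mm, angles in rad, forces in N, time in s.
With the tool pointing down it reaches from about 275 to 825 mm from the base axis. Payload 5.2 kg.
Tool frame: the origin (TCP) lies at the very end of the fingers, on their centre line; the grasp point (between the pads) lies 19 mm behind it; z points along the fingers, y is the line along which they close (so a half turn about z gives the same grasp; the last joint's range is limited). The gripper opens to 93 mm and grips with 3 to 60 N. Pads are 15 mm wide; open, the fingers measure 128 mm over their backs; the gripper's body (75 mm by 188 mm) begins 65 mm behind the grasp point.
Start: joints at [-1.375, 0.259, 1.535, -0, 1.348, -0.203], TCP at [213.593, -506.836, 218.653] pointing down, gripper open.
Joint ranges: [-3.14, 3.14], [-0.91, 2.08], [0.19, 2.58], [-1.22, 4.36], [0.22, 2.71], [-3.12, 3.12]. Speed limits (rad/s): [2.57, 2.57, 3.14, 3.14, 3.14, 3.14].

## Interface

Orientations are given as [roll, pitch, yaw] about the fixed x, y, z axes, in that order (R = Rz(yaw) Ry(pitch) Rx(roll)).
In Python, from bench import robot gives the robot as it stands. The module is installed in compiled form; this text tells all that it offers. Calls block until the motion is done:
- robot.move_ptp(position, orientation): joint-space move of the TCP to a pose.
- robot.move_linear(position, ori=None, speed=150, f_stop=None): straight line of the TCP; ori=None keeps the orientation; speed is the mean speed in mm/s. With f_stop (N) it stops when the force on the tool has changed by that much, and returns True; else False.
- robot.move_j(angles): joint-space move.
- robot.move_gripper(opening): opening from 0.0 (shut) to 1.0 (fully open); the grip force is fixed at half the most; returns when the fingers have stopped.
- robot.sleep(seconds).
- robot.inverse_kinematics(position, orientation): joint angles nearest the present ones, or None.
- robot.get_image(name): name is "scene" or "top"; returns a dict with "img" (480x640x3 uint8, blue, green, red), "fovy" (degrees; the focal length in pixels is half the picture's height over the tangent of half this angle, whatever the lens; pixels are square), "cx", "cy" (the principal point, pixels), "eye" and "orientation" of the camera in the world. Camera axes: x right, y down, z forward; pixel columns grow to the right and rows downward; lengths in mm; the calibration is good to about 2 mm. A picture is of the moment at which its call begins. There is no depth.
A pose or a line that the arm cannot do raises robot.MotionError and nothing moves.
- robot.hand_in(): hands the job in; it is judged then, once.
Readings, each from a call of its own:
- robot.current_t(): time.
- robot.current_qpos(): joint angles.
- robot.current_joint_vel(): joint speeds.
- robot.current_joint_efforts(): joint torques, N m.
- robot.current_tcp_pos(): TCP position.
- robot.current_eef_rot(): TCP orientation.
- robot.current_contact_force(): force on the tool from outside, world axes, zero at the start.
- robot.current_ft_torque(): the same for the moment, N m.
- robot.current_gripper_width(): opening from 0.0 (shut) to 1.0 (fully open).
- robot.current_finger_force(): force on a finger pad.
Only numpy, scipy, OpenCV 4.12 (cv2) and the standard library are available. Lean on these libraries where they do the work, as an engineer would, in place of code of your own. Each camera call takes 0.05 s, during which the arm holds its last target. There are 200 camera calls.

## Task

Pack the fired cups: take the small jar off the loose lid and stand it on the round cork mat, and stand every small white handleless cup upright inside the wooden case, one to a compartment. Then lay the lid on the case with its hinge knuckles between those of the case, next slide the loose hinge pin through all the knuckles until its tab meets the end knuckle, and last slide the latch on the opposite side of the case fully across, over the lid's metal tongue. Leave the mug, the bowl and the tape roll where they are.

Things in the scene. Friction and masses are not known exactly. Their poses are not given: they have to be found in the camera images.
- case: open wooden case fixed to the bench: outside 124 mm (x) by 184 mm (y) by 78 mm high; walls 6 mm, floor 8 mm thick (inside 112 by 172 by 70 mm deep). A cross of dividers, 4 mm thick and 22 mm tall above the floor, on its middle lines, makes four compartments 54 by 84 mm. Origin at the centre of its underside, z up. Hinge knuckles outside its -x wall; outside its +x wall a ledge (x 62 to 102, top z 73) carries the latch
- hinge_mid (a point): middle of the case's hinge axis, which runs along the case's y (case frame x -78, y 0, z 84 mm); axes parallel to the case. The case's three fixed knuckles are 22 by 22 mm square blocks, 24 mm long, centred at y = -78, 0 and +78 mm on this axis, each with a 14 mm square hole through it along y; 54 mm gaps between them
- latch (a joint): slide latch on the ledge: 0 open, grows in metres along the case's +y to its end stop, fully across, at 0.045. Starts at 0 to 0.010, stays where left, friction 2 N. Its middle is at case x 90 mm, y = -40 mm + joint value. Its flat bolt, 20 mm wide, reaches 21 mm towards the case at z 91 to 97 mm; fully across it lies 3 mm above the lid's tongue; open, it leaves the lid free
- latch_grip (a point): centre of the top of the latch's upright black grip (14 mm along the case's y, 16 mm along x, 32 mm tall above the steel slide; its top is 129 mm above the bench); axes parallel to the case
- lid: loose plywood lid, 350 g, flat on the bench under the jar. Origin under the panel's middle, level with the underside of its battens, z up. Panel x -62 to 60, y -91 to 91, z 6 to 16 mm. Two battens below (z 0 to 6, x -52 to 52, y +-67 to +-77) drop inside the case. Two knuckles at its -x edge, a steel tongue 28 mm wide at its +x edge (to x 77)
- lid_knuckles (a point): middle of the lid's hinge axis: lid frame x -78, y 0, z 12 mm; axes parallel to the lid. Its two knuckles are 22 by 22 mm, 44 mm long, centred at y = -39 and +39 mm, 14 mm square hole along y. With the lid seated this is at hinge_mid: lid and case axes match, lid origin at case x 0, y 0, z 72 mm (play 4 to 5 mm each way until pinned)
- lid_handle (a point): centre of the top of the lid's dark wooden bar handle: lid frame x -12, y 0, z 50 mm; the bar is 14 mm wide (x), 60 mm long (y) and 34 mm tall above the panel; axes parallel to the lid; about over the lid's centre of mass
- pin: loose steel hinge pin, 80 g, lying on the bench: round shaft 10 mm thick, 190 mm long along +x, last 10 mm tapered; at its tail an upright tab to grip, 30 mm long (x -30 to 0), 14 mm wide (y), 30 mm tall (z 0 to 30). Origin where shaft and tab meet, at the underside; shaft axis 5 mm above it. Goes in from either end; let go, it may turn about its own axis in the holes
- pin_mid (a point): point on the pin's shaft axis 90 mm ahead of the tab; with the pin fully home it is at hinge_mid, and the tab touches the end knuckle. If the pin is knocked over it lies with the tab level to one side (14 mm tall), the shaft axis 7 mm above the bench; it can be gripped across the tab and put in like that
- cup0: a small white handleless ceramic cup, open at the top: 44 mm across, 58 mm tall, wall 4 mm, 90 g, standing upright on the bench; origin at the centre of its underside, z up. May be absent in a given start
- cup1: a small white handleless ceramic cup, open at the top: 44 mm across, 58 mm tall, wall 4 mm, 90 g, standing upright on the bench; origin at the centre of its underside, z up. May be absent in a given start
- cup2: a small white handleless ceramic cup, open at the top: 44 mm across, 58 mm tall, wall 4 mm, 90 g, standing upright on the bench; origin at the centre of its underside, z up. May be absent in a given start
- cup3: a small white handleless ceramic cup, open at the top: 44 mm across, 58 mm tall, wall 4 mm, 90 g, standing upright on the bench; origin at the centre of its underside, z up. May be absent in a given start
- jar: closed screw-top jar 50 mm across, 65 mm tall, 200 g, standing on the lid beside the handle; origin at the centre of its underside, z up
- mat: round cork mat fixed to the bench, 90 mm across, 4 mm thick; origin at the centre of its underside
- mug: bystander, leave it where it is: white mug with a handle, 80 mm across, 92 mm tall; origin at its underside
- tape: bystander, leave it where it is: roll of tape lying flat, 90 mm across, 24 mm tall; origin at its underside
- bowl: bystander, leave it where it is: small blue bowl 100 mm across, 45 mm tall; origin at its underside
Mind the look-alikes: they are no part of the job. What is shaped like the cup0 but pink or yellow is not meant.

How it is judged:
By the outcome, as a careful person would: the job done as asked, in the order asked, and still so for the second after the job is handed in, with the robot touching nothing.
Of cup0, cup1, cup2, cup3 only 2 to 4 are there at a start; the rules pass over those that are not, and their reading is None.
At some moment in a run one of cup0, cup1, cup2, cup3, pin may be knocked a few centimetres aside while the robot is not near it.
It also fails if it takes over 210 s, if anything falls off the work surface, if the arm or the gripper's body presses on something with over 40 N, if the wrist force passes 120 N, or if a joint passes its speed limit or range.

## Working session

There is one attempt and no reset: what is moved stays moved. The work goes in short steps, each a Python script; the robot and the scene stay as the last script left them, time stands still between calls to the robot, and variables do not carry over. Pictures are saved under pics/ and viewed, at most 14 in all, crops included, and the job is handed in when it is done.

```bash
mkdir -p pics; cat > h.py <<'E'
import numpy as np, cv2
from bench import robot
from scipy.spatial.transform import Rotation as R
def cam(n):
    d=robot.get_image(n); d['f']=240/np.tan(np.radians(d['fovy'])/2)
    o=np.array(d['orientation'],float)
    d['R']=o if o.shape==(3,3) else R.from_euler('xyz',o).as_matrix(); d['eye']=np.array(d['eye'],float); return d
def ray(d,u,v,z):
    r=d['R']@np.array([(u-d['cx'])/d['f'],(v-d['cy'])/d['f'],1.]); return d['eye']+r*(z-d['eye'][2])/r[2]
def proj(d,p):
    q=d['R'].T@(np.array(p,float)-d['eye']); return q[:2]/q[2]*d['f']+[d['cx'],d['cy']]
E
python3 - <<'E'
from h import *
for n in('top','scene'):
    d=cam(n); cv2.imwrite(f'pics/{n}0.png',d['img']); print(n,d['fovy'],d['cx'],d['cy'],d['eye'],d['orientation'],d['R'][:,2])
print(robot.current_eef_rot(),robot.current_t())
E
```

```text
top 48.047383679861355 332.2753551398639 232.16766086375816 [ 279.63688115   19.7723332  1561.26498132] [-2.97388094  0.01202301 -1.59631578] [ 0.16717473  0.00759076 -0.98589806]
scene 46.525860669946276 308.3616072021599 238.24479472000405 [1078.6061468  -295.66250877 1145.52904829] [-2.59735923  0.00795958  0.99106847] [-0.43689636  0.27793138 -0.85549735]
[-3.13997725e+00 -2.75948084e-04  3.98808816e-01] 0.1
```

View pics/top0.png

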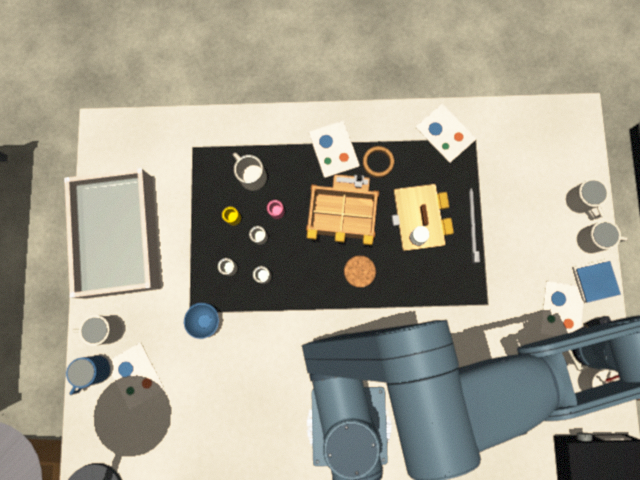

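View pics/scene0.png

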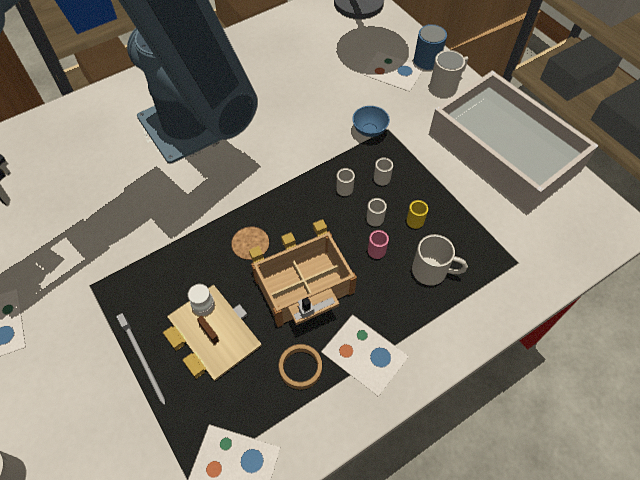

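```bash
python3 - <<'E'
import cv2
t=cv2.imread('pics/top0.png');s=cv2.imread('pics/scene0.png')
cv2.imwrite('pics/tc.png',cv2.resize(t[170:290,300:490],None,fx=4,fy=4,interpolation=cv2.INTER_CUBIC))
cv2.imwrite('pics/sc.png',cv2.resize(s[215:415,110:360],None,fx=3,fy=3,interpolation=cv2.INTER_CUBIC))
for n,i in(('top',t),('scene',s)):
    h=cv2.cvtColor(i,cv2.COLOR_BGR2HSV)
    def blobs(name,m,a0,a1):
        k,l,st,c=cv2.connectedComponentsWithStats(m)
        for j in range(1,k):
            if a0<st[j,4]<a1: print(n,name,c[j].round(1),st[j])
    m=cv2.inRange(h,(0,0,70),(180,255,255)); m=cv2.morphologyEx(m,cv2.MORPH_CLOSE,cv2.getStructuringElement(2,(5,5)))
    blobs('nonblack',m,60,6000)
    blobs('orange',cv2.inRange(h,(17,150,120),(28,255,255)),20,2000)
    blobs('cork',cv2.inRange(h,(5,80,100),(15,255,255)),60,2000)
E
```

```text
top nonblack [248.9 170.9] [232 152  34  39 959]
top nonblack [421.4 216.5] [ 391  183   63   68 3259]
top nonblack [275.  208.5] [266 199  18  20 287]
top nonblack [230.5 215.3] [221 206  20  20 296]
top nonblack [257.5 234.5] [248 225  19  20 279]
top nonblack [359.4 271. ] [343 255  33  33 853]
top nonblack [226.3 266.4] [217 257  20  19 293]
top nonblack [260.9 274.3] [252 265  19  19 278]
top orange [442.7 199.9] [437 192  12  17 164]
top orange [230.  214.5] [222 206  17  17 186]
top orange [447.1 226. ] [441 218  13  17 168]
top orange [311.6 233.4] [307 228  11  11  98]
top orange [339.6 236.3] [335 232  11  10  96]
top orange [367.7 239.1] [363 235  11  10  95]
top cork [458.3 136.3] [454 132  10   9  70]
top cork [343.5 156.8] [339 153  10   9  71]
top cork [317.1 197. ] [308 184  35  32 170]
top cork [373.1 208.3] [364 189  15  48 162]
top cork [424.6 213.6] [422 204   6  20  66]
top cork [359.5 271.1] [344 256  32  32 803]
top cork [568.  323.4] [563 319  11  10  88]
scene nonblack [165.3  78. ] [157  67  21  26 160]
scene nonblack [382.8 170.6] [374 157  20  29 445]
scene nonblack [344.9 181.1] [336 168  19  28 440]
scene nonblack [376.8 227.9] [367 198  22  61 967]
scene nonblack [416.9 213.4] [407 200  22  29 482]
scene nonblack [435.3 259.6] [ 412  234   56   51 1840]
scene nonblack [210.3 331.9] [ 163  283   99   98 5587]
scene nonblack [140.1 355.3] [116 313  49  92 555]
scene nonblack [396.9 452.8] [391 446  13  15  70]
scene orange [418.5 207.7] [409 200  19  16 109]
scene orange [320.7 225.1] [315 219  12  12  56]
scene orange [289.  238.3] [283 233  12  11  49]
scene orange [255.6 252.5] [249 246  13  12  47]
scene orange [173.7 336.2] [163 326  22  22 114]
scene orange [195.4 364.6] [189 353  14  23  71]
scene cork [249.1 241.3] [232 227  37  33 595]
scene cork [207.4 328.4] [199 316  18  23  85]
scene cork [345.7 350.3] [339 344  14  14 144]
scene cork [213.6 468.8] [206 461  16  17 203]
```

View pics/tc.png

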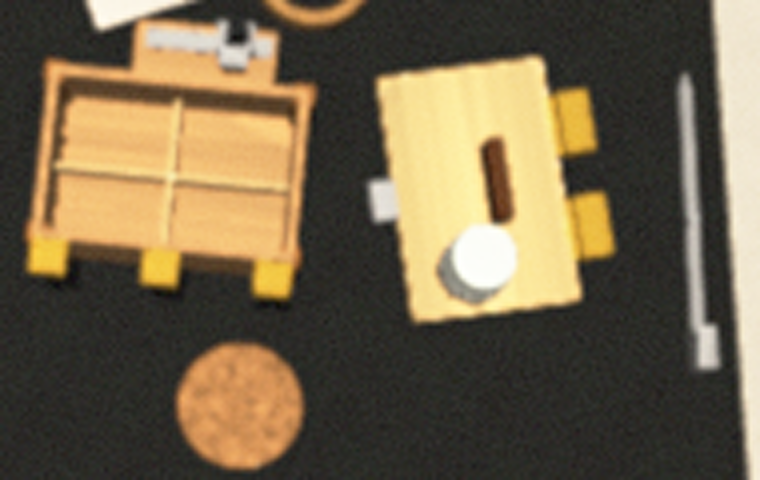

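View pics/sc.png

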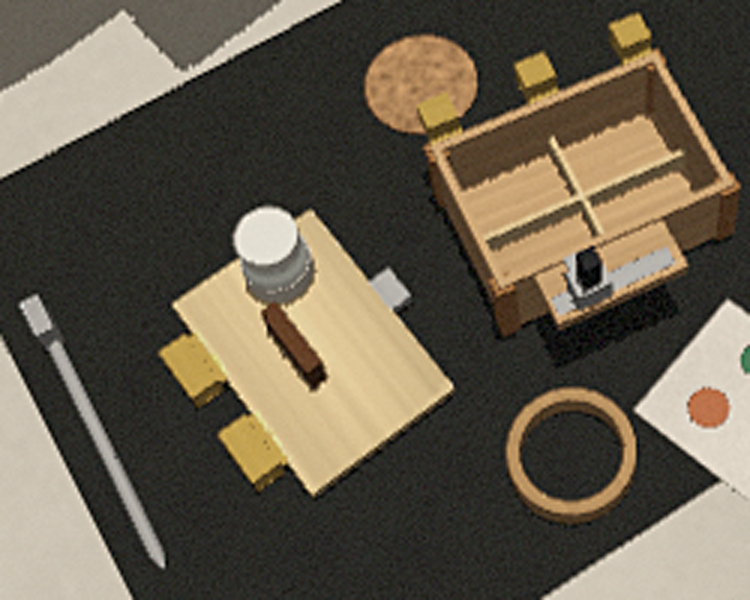

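```bash
cat > m.py <<'E'
from h import *
T=cam('top');S=cam('scene')
tc=lambda u,v:((u-1.5)/4+300,(v-1.5)/4+170); sc=lambda u,v:((u-1)/3+110,(v-1)/3+215)
def tri(a,b):
    A=[];B=[]
    for d,p in((T,a),(S,b)):
        r=d['R']@np.array([(p[0]-d['cx'])/d['f'],(p[1]-d['cy'])/d['f'],1.]);r/=np.linalg.norm(r)
        P=np.eye(3)-np.outer(r,r);A.append(P);B.append(P@d['eye'])
    return np.linalg.lstsq(np.vstack(A),np.hstack(B),rcond=None)[0]
def fit(loc,w):
    loc=np.array(loc,float)[:,:2];w=np.array(w)[:,:2]
    lc,wc=loc.mean(0),w.mean(0);l=loc-lc;q=w-wc
    a=np.arctan2((l[:,0]*q[:,1]-l[:,1]*q[:,0]).sum(),(l*q).sum())
    c,s=np.cos(a),np.sin(a);M=np.array([[c,-s],[s,c]]);t=wc-M@lc
    return t.round(1),a.round(4),np.abs(loc@M.T+t-w).max().round(1)
E
python3 - <<'E'
from m import *
np.set_printoptions(precision=1,suppress=True)
for n,a,b in(('cupA',(257.5,234.5),(376.5,212)),('cupB',(226.3,266.4),(382.8,170.6)),('cupC',(260.9,274.3),(344.9,181.1)),('yel',(230.5,215.3),(416.9,213.4)),('mat',(359.4,271),(250.3,242)),('jartop',tc(485,257),sc(269,237)),('latch',tc(238,31),sc(590,256)),('handle',tc(494,178),sc(295,345))): print(n,tri(a,b))
print('mat',ray(T,359.4,271,4),'jar',ray(T,*tc(485,257),81),ray(S,*sc(269,237),81))
L=[(62,92),(62,-92),(-62,-92),(-62,92)]
a=[(47,62),(316,88),(297,262),(32,238)];b=[(738,187),(498,285),(428,150),(655,55)]
print('case',fit(L,[ray(T,*tc(*p),78) for p in a]),fit(L,[ray(S,*sc(*p),78) for p in b]))
K=[(-78,78),(-78,0),(-78,-78)]
print('kn',fit(K,[ray(T,*tc(*p),95) for p in[(49,253),(162,264),(274,275)]]),fit(K,[ray(S,*sc(*p),95) for p in[(630,33),(535,72),(438,110)]]))
print('latch',ray(T,*tc(238,31),129),ray(S,*sc(590,256),129))
L=[(60,91),(-62,91),(-62,-91),(60,-91)]
a=[(378,76),(544,56),(581,299),(413,322)];b=[(453,385),(315,490),(175,304),(312,211)]
print('lid',fit(L,[ray(T,*tc(*p),16) for p in a]),fit(L,[ray(S,*sc(*p),16) for p in b]))
print('pin tab top',ray(T,*tc(708,342),30),ray(S,*sc(34,308),30),'tip',ray(T,*tc(685,73),5),ray(S,*sc(162,566),5))
print('handle',ray(T,*tc(494,178),50),ray(S,*sc(295,342),50))
E
```

```text
cupA [537.7 246.   28.8]
cupB [447.  334.5  30.5]
cupC [421.8 235.5  31.4]
yel [595.6 323.5  31.2]
mat [427.4 -44.7   2.2]
jartop [ 519.8 -215.8   76.2]
latch [674.9 -46.6 122.4]
handle [ 583.7 -234.2   33.5]
mat [427.5 -43.9   4. ] jar [ 519.  -215.1   81. ] [ 522.4 -216.1   81. ]
case (array([593.3,  -0.1]), np.float64(-0.1235), np.float64(3.7)) (array([595. ,  -2.4]), np.float64(-0.1335), np.float64(3.3))
kn (array([595.4,   0.1]), np.float64(-0.1262), np.float64(0.3)) (array([595.1,  -2.9]), np.float64(-0.1421), np.float64(1.1))
latch [672.9 -46.7 129. ] [677.7 -47.7 129. ]
lid (array([ 581.4, -224.6]), np.float64(-1.4887), np.float64(123.1)) (array([ 581.5, -225.2]), np.float64(-1.4592), np.float64(120.7))
pin tab top [ 461.5 -378.7   30. ] [ 452.7 -379.6   30. ] tip [ 665.3 -382.3    5. ] [ 661.7 -384.6    5. ]
handle [ 581.  -229.4   50. ] [ 588.3 -236.    50. ]
```

```bash
cat >> h.py <<'E'
PI=np.pi
def D(yaw): return [PI,0,(yaw+PI)%(2*PI)-PI]
def over(x,y,z,yaw): robot.move_ptp([x,y,z],D(yaw))
def down(z,speed=150,f=None):
    p=robot.current_tcp_pos(); return robot.move_linear([p[0],p[1],z],speed=speed,f_stop=f)
CX,CY,CA=595.2,-1.4,-0.134
def case(x,y):
    c,s=np.cos(CA),np.sin(CA); return CX+c*x-s*y, CY+s*x+c*y
def cups(d=None):
    d=d or cam('top'); h=cv2.cvtColor(d['img'],cv2.COLOR_BGR2HSV)
    m=cv2.inRange(h,(0,0,70),(180,255,255)); m=cv2.morphologyEx(m,cv2.MORPH_CLOSE,cv2.getStructuringElement(2,(5,5)))
    k,l,st,c=cv2.connectedComponentsWithStats(m); o=[]
    for j in range(1,k):
        if 200<st[j,4]<400 and max(st[j,2:4])<26 and np.median(h[l==j][:,1])<70: o.append(ray(d,*c[j],30)[:2])
    return np.array(o)
E
python3 - <<'E'
from m import *
L=[(60,-91),(-62,-91),(-62,91),(60,91)]
a=[(378,76),(544,56),(581,299),(413,322)];b=[(453,385),(315,490),(175,304),(312,211)]
print('lid',fit(L,[ray(T,*tc(*p),16) for p in a]),fit(L,[ray(S,*sc(*p),16) for p in b]))
print(cups(T))
robot.move_gripper(0.85)
over(520.5,-215.8,150,0.08); down(36,f=10)
robot.move_gripper(0.0); print('w',robot.current_gripper_width()*93, robot.current_finger_force())
down(150); over(427.5,-44.5,150,0.08); print(down(23.5,f=6),robot.current_tcp_pos()); robot.move_gripper(0.85); down(150)
print(robot.current_t(),cups())
E
```

```text
lid (array([ 581.3, -222.6]), np.float64(1.6654), np.float64(1.6)) (array([ 581.3, -223.2]), np.float64(1.6773), np.float64(2.6))
[[538.6675559  247.8072591 ]
 [448.26357776 337.1516898 ]
 [422.95939488 237.79910197]]
w 49.119157882847716 30.00063761137426
True [428.06123086 -45.98887593  23.63656926]
8.075 [[538.74747326 247.70979533]
 [448.25943593 337.16769495]
 [423.23546453 237.90261717]]
```

```bash
python3 - <<'E'
from h import *
last=[(538.7,247.7),(448.3,337.2),(423.2,237.9)]
for (tx,ty),q in zip([(29,37),(29,-37),(-29,37)],last):
    c=cups(); j=np.argmin(np.linalg.norm(c-q,axis=1)) ; p=c[j]; print('see',c.round(0).tolist(),'take',p)
    if np.linalg.norm(p-q)>50: print('moved?'); break
    robot.move_gripper(0.75)
    over(p[0]-.7,p[1]-1.2,150,CA); print(down(28,f=10))
    robot.move_gripper(0.0); w=robot.current_gripper_width()*93; print('w',w)
    if w<40: break
    down(165); x,y=case(tx,ty); over(x,y,165,CA)
    print(down(36.5,f=5,speed=100),robot.current_tcp_pos()); robot.move_gripper(0.56); down(165)
over(430,-250,300,0)
print(robot.current_t(),cups())
for n in('top','scene'): cv2.imwrite(f'pics/{n}1.png',cam(n)['img'])
E
python3 - <<'E'
import cv2,numpy as np
t=cv2.imread('pics/top1.png');s=cv2.imread('pics/scene1.png')
a=cv2.resize(t[140:310,200:490],None,fx=2,fy=2);b=cv2.resize(s[180:420,110:400],None,fx=2,fy=2)
cv2.imwrite('pics/b1.png',cv2.resize(np.vstack([a,b]),None,fx=.73,fy=.73))
E
```

```text
see [[539.0, 247.0], [448.0, 337.0], [423.0, 238.0]] take [538.58654622 247.49487848]
False
w 43.69927412742403
True [627.47105624  32.62817106  36.40136103]
see [[448.0, 337.0], [423.0, 238.0]] take [448.12185048 336.96947472]
False
w 43.60316075451651
True [617.98741606 -40.49381875  36.43024123]
see [[423.0, 238.0]] take [422.92756547 237.90251372]
False
w 43.77968573320338
True [569.63961666  40.29713639  36.39970802]
34.1167 []
```

View pics/b1.png

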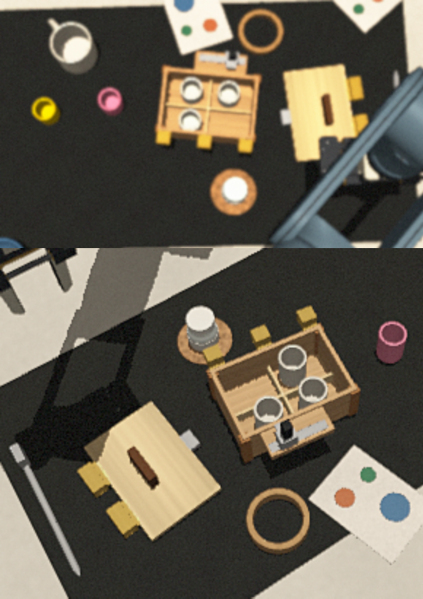

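```bash
python3 - <<'E'
from h import *
robot.move_gripper(0.45)
over(582.5,-234.8,120,-3.041); print(down(22,f=8,speed=80)); robot.move_gripper(0.0)
print('w',robot.current_gripper_width()*93,robot.current_finger_force(),robot.current_tcp_pos())
down(160); x,y=case(-12,0); over(x,y,160,CA+PI/2); down(126)
print(robot.current_tcp_pos(),robot.current_eef_rot(),robot.current_t(),robot.current_contact_force())
a=cam('top')['img'];b=cam('scene')['img']
cv2.imwrite('pics/top2.png',a);cv2.imwrite('pics/scene2.png',b)
a=cv2.resize(a[165:265,290:400],None,fx=5,fy=5,interpolation=2);b=cv2.resize(b[190:340,235:375],None,fx=4,fy=4,interpolation=2)
cv2.imwrite('pics/a2.png',a);cv2.imwrite('pics/c2.png',b)
E
```

```text
False
w 13.629412267902946 30.00023066997528 [ 582.58775042 -234.94922828   22.16471024]
[ 5.82797964e+02 -2.54108224e-01  1.25512986e+02] [-3.13966102e+00 -8.98435689e-05  1.43657014e+00] 42.5417 [ 0.72938659  0.43020282 -2.80510455]
```

View pics/c2.png

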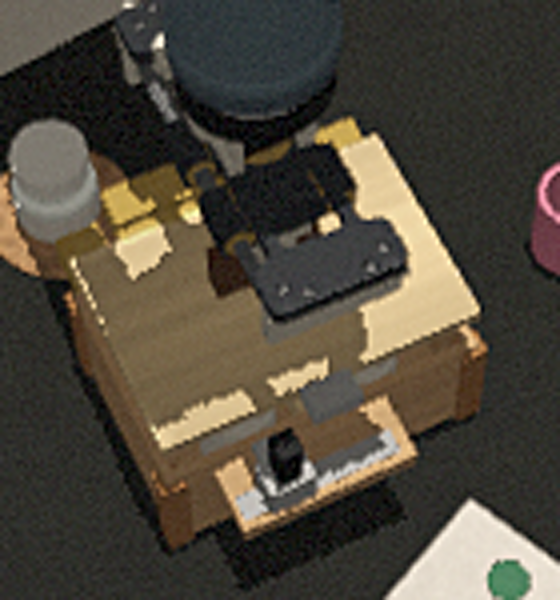

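View pics/a2.png

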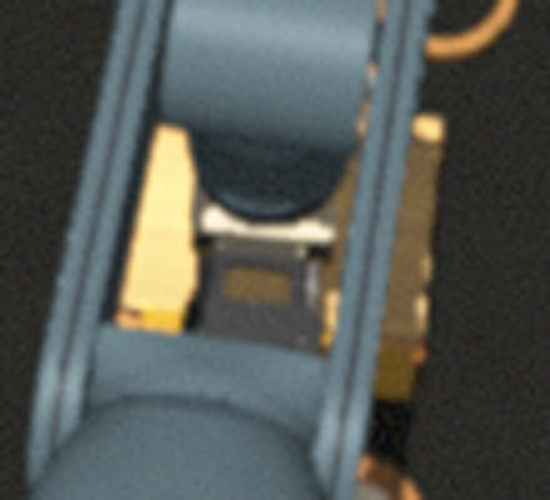

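```bash
python3 - <<'E'
from m import *
cc=lambda u,v:((u-1.5)/4+235,(v-1.5)/4+190); ac=lambda u,v:((u-2)/5+290,(v-2)/5+165)
L=[(-62,-91),(60,-91),(60,91),(-62,91)]
p=[(76,258),(157,441),(480,308),(376,133)]
for z in(117,119.3,121):print(fit(L,[ray(S,*cc(*q),z) for q in p]))
# tongue end corners z: top view right edge
for q in[(446,116),(427,350),(158,124)]: print('top',ray(T,*ac(*q),119.3))
c,s=np.cos(CA),np.sin(CA)
print('expect',[case(*l) for l in L], 'tcp in case', case(-12,0))
E
```

```text
(array([ 5.931e+02, -4.000e-01]), np.float64(-0.1437), np.float64(3.6))
(array([594.2,  -1.1]), np.float64(-0.1437), np.float64(3.7))
(array([595. ,  -1.5]), np.float64(-0.1437), np.float64(3.8))
top [ 644.40495951 -100.27207615  119.3       ]
top [514.26567762 -84.77168021 119.3       ]
top [644.40584819  58.31878985 119.3       ]
expect [(np.float64(521.598263413666), np.float64(-83.30106453200649)), (np.float64(642.5045853908509), np.float64(-99.60018432263607)), (np.float64(666.8196657342492), np.float64(80.76826321709879)), (np.float64(545.9133437570642), np.float64(97.06738300772837))] tcp in case (np.float64(583.3075748874901), np.float64(0.2031921105537291))
```

```bash
python3 - <<'E'
from h import *
p=robot.current_tcp_pos(); robot.move_linear([583.6,-1.3,115],speed=60)
print(down(94.3,f=8,speed=40),robot.current_tcp_pos(),robot.current_contact_force())
robot.move_gripper(0.35); print(robot.current_tcp_pos()); down(220); over(430,-250,330,0)
print(robot.current_t())
a=cam('top')['img'];b=cam('scene')['img']
cv2.imwrite('pics/top3.png',a);cv2.imwrite('pics/scene3.png',b)
a=cv2.resize(a[165:275,300:490],None,fx=4,fy=4,interpolation=2);b=cv2.resize(b[205:405,110:370],None,fx=3,fy=3,interpolation=2)
cv2.imwrite('pics/a3.png',a);cv2.imwrite('pics/c3.png',b)
E
```

```text
True [582.48116406  -1.11890845  94.02982624] [-0.4300206   1.07797214  4.15896707]
[581.24536562  -0.91183646  92.72670242]
46.3417
```

View pics/c3.png

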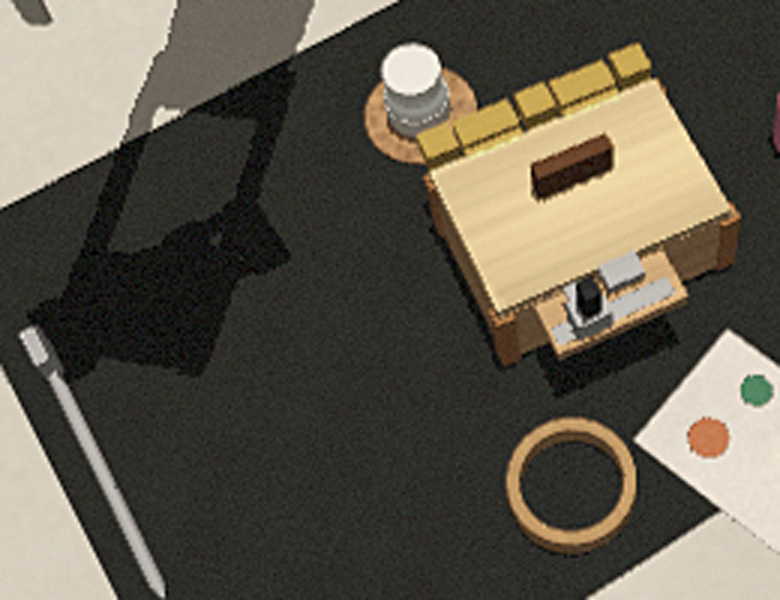

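View pics/a3.png

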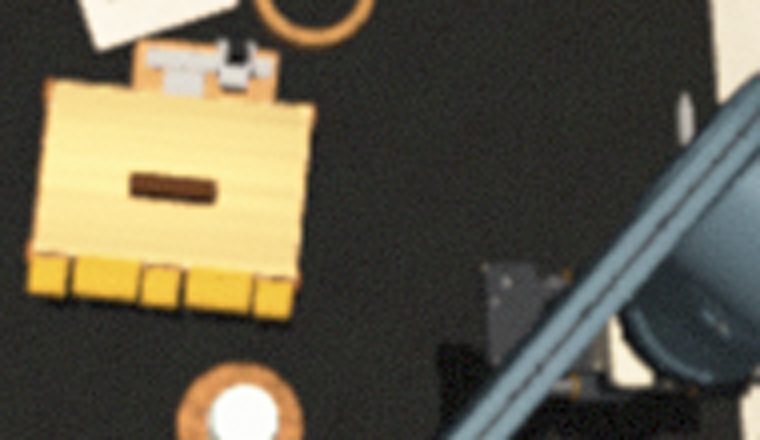

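```bash
cat > pin.py <<'E'
from h import *
def shaft(d,img,box,z):
    """shaft axis pixels -> points on plane z -> line fit"""
    u0,v0,u1,v1=box; h=cv2.cvtColor(img,cv2.COLOR_BGR2HSV)[v0:v1,u0:u1]
    m=cv2.inRange(h,(0,0,95),(180,70,255)); k,l,st,c=cv2.connectedComponentsWithStats(m)
    j=1+np.argmax(st[1:,4]); v,u=np.where(l==j)
    P=np.array([ray(d,a+u0,b+v0,z)[:2] for a,b in zip(u,v)])
    f=cv2.fitLine(P.astype(np.float32),cv2.DIST_L2,0,.01,.01).ravel()
    t=(P-f[2:])@f[:2]; return f,f[2:]+f[:2]*t.min(),f[2:]+f[:2]*t.max(),len(u)
E
python3 - <<'E'
from pin import *
T=cam('top');S=cam('scene')
print(shaft(T,cv2.imread('pics/top0.png'),(464,180,480,246),5))
print('full',shaft(T,cv2.imread('pics/top0.png'),(464,180,484,268),5)[1:])
print(shaft(S,S['img'],(125,334,168,410),5))
print('full',shaft(S,S['img'],(114,310,168,410),5)[1:])
E
```

```text
(array([ 9.9982530e-01, -1.8690003e-02,  5.7626312e+02, -3.8010895e+02],
      dtype=float32), array([ 494.28789328, -378.57656276]), array([ 664.92316557, -381.76629377]), 235)
full (array([ 444.29421484, -381.56812402]), array([ 664.8871162, -379.9127239]), 329)
(array([ 9.9194491e-01, -1.2666997e-01,  6.0539954e+02, -4.2591324e+02],
      dtype=float32), array([ 527.19962364, -415.92721942]), array([ 655.27283814, -432.28198922]), 729)
full (array([ 467.85111678, -417.96111043]), array([ 654.21717652, -441.22656577]), 1444)
```

```bash
python3 - <<'E'
from pin import *
robot.move_gripper(0.5)
over(459.5,-378.7,100,-0.019); print(down(3.5,f=8,speed=70)); robot.move_gripper(0.0)
print('w',robot.current_gripper_width()*93,robot.current_finger_force(),robot.current_tcp_pos())
down(120,speed=80); x,y=case(-78,-312); over(x,y,120,CA+PI/2); down(82.5,speed=60)
print(robot.current_tcp_pos(),robot.current_eef_rot(),robot.current_t())
a=cam('top')['img'];b=cam('scene')['img']
cv2.imwrite('pics/top4.png',a);cv2.imwrite('pics/scene4.png',b)
b=cv2.resize(b[205:355,110:340],None,fx=3.4,fy=3.4,interpolation=2)
cv2.imwrite('pics/c4.png',b)
E
```

```text
False
w 13.670582116383212 30.000004470348358 [ 460.17992527 -379.09120658    3.55937842]
[ 476.3491914  -300.49706428   82.54160471] [3.14145091e+00 9.24145724e-05 1.43675785e+00] 53.8083
```

View pics/c4.png

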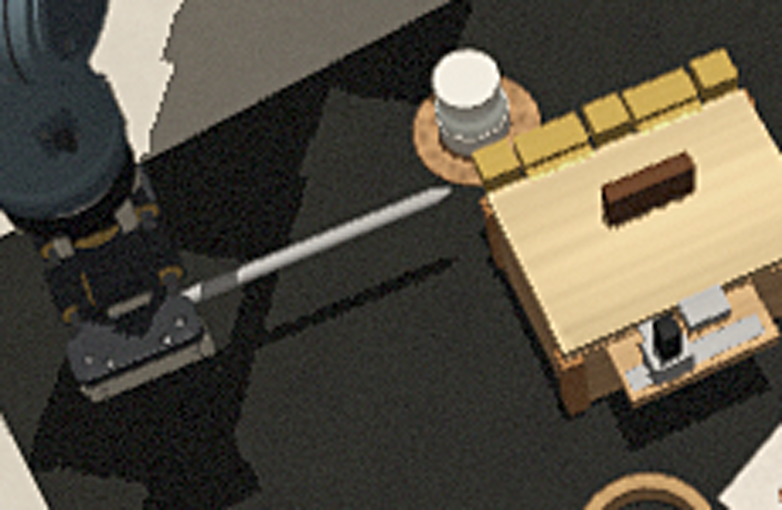

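View pics/top4.png

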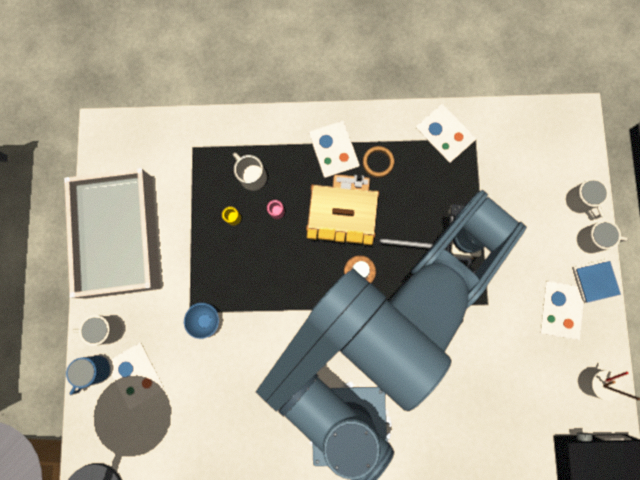

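```bash
python3 - <<'E'
from pin import *
T=cam('top');S=cam('scene')
p=np.array(robot.current_tcp_pos()); yaw=robot.current_eef_rot()[2]
dirn=np.array([np.cos(yaw),np.sin(yaw)]); nrm=np.array([-dirn[1],dirn[0]])
c,s=np.cos(CA),np.sin(CA); M=np.array([[c,-s],[s,c]])
for n,d,box in(('T',T,(379,232,431,252)),('S',S,(182,256,246,288))):
    f,a,b,k=shaft(d,d['img'],box,84.); 
    print(n,k,'ends along',sorted([(a-p[:2])@dirn,(b-p[:2])@dirn]),'perp',(a-p[:2])@nrm,(b-p[:2])@nrm)
    h=cv2.cvtColor(d['img'],cv2.COLOR_BGR2HSV); print('dir',f[:2])
# triangulate the tip z : top tip ray vs scene tip
E
python3 - <<'E'
import cv2
s=cv2.imread('pics/scene4.png');t=cv2.imread('pics/top4.png')
import numpy as np
a=cv2.resize(s[225:295,170:335],None,fx=4.8,fy=4.8,interpolation=2);b=cv2.resize(t[220:258,300:440],None,fx=792/140,fy=792/140,interpolation=2)[:220,:]
cv2.imwrite('pics/d4.png',np.vstack([a,b]))
print(a.shape,b.shape)
E
```

```text
T 213 ends along [np.float64(62.86600207503476), np.float64(201.95957369552013)] perp -1.1035244984821988 -0.9756330919085701
dir [0.13262416 0.9911664 ]
S 293 ends along [np.float64(62.07826890775051), np.float64(199.03468987480022)] perp 0.16145669829229475 0.44682795185970486
dir [0.13147016 0.99132013]
(336, 792, 3) (215, 792, 3)
```

View pics/d4.png

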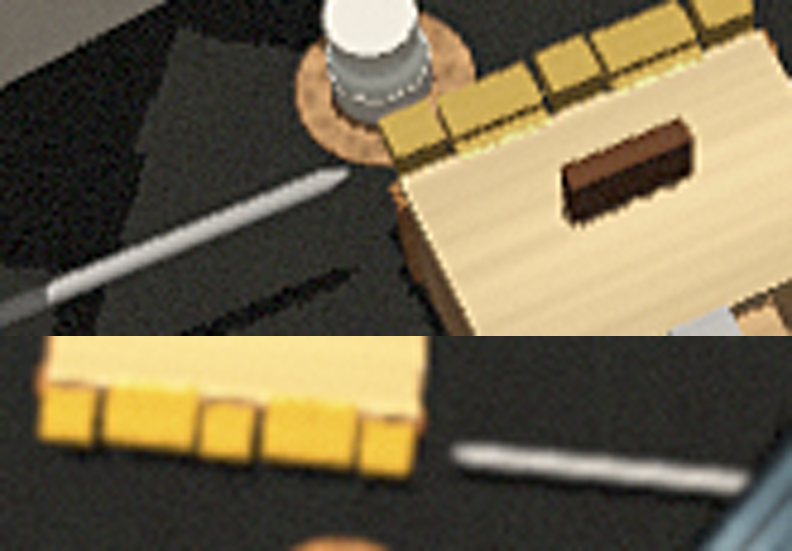

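```bash
python3 - <<'E'
from pin import *
T=cam('top');S=cam('scene')
p=np.array(robot.current_tcp_pos()); yaw=robot.current_eef_rot()[2]
dr=np.array([np.cos(yaw),np.sin(yaw)]); nr=np.array([-dr[1],dr[0]])
k=4.8; e=lambda u,v:((u-1.9)/k+170,(v-1.9)/k+225)
for n,qs in(('end',[(380,121),(437,98),(446,138),(398,158)]),('mid',[(537,58),(590,35),(604,78),(553,98)])):
    for q in qs+[tuple(np.mean(qs,0))]:
        w=ray(S,*e(*q),95)[:2]-p[:2]; print(n,'along %.1f perp %.1f'%(w@dr,w@nr))
k2=792/140; g=lambda u,v:((u-2.3)/k2+300,(v-336-2.3)/k2+220)
# top view: bottom image edge = lower edge of -x face (z 73), colour crease = upper edge (z 95)
for n,q in(('end-low',(385,476)),('mid-low',(226,461)),('far-low',(66,442))):
    w=ray(T,*g(*q),73)[:2]-p[:2]; print(n,'along %.1f perp %.1f'%(w@dr,w@nr))
print('bias T -1.0, S +0.3; hinge axis perp target 0; -x face perp +11')
E
```

```text
end along 222.5 perp 11.0
end along 250.5 perp 10.9
end along 246.0 perp -10.2
end along 222.5 perp -10.3
end along 235.3 perp 0.3
mid along 300.2 perp 10.5
mid along 327.3 perp 11.2
mid along 323.4 perp -12.6
mid along 298.1 perp -12.1
mid along 312.2 perp -0.8
end-low along 234.3 perp 13.0
mid-low along 313.1 perp 13.9
far-low along 392.8 perp 12.9
bias T -1.0, S +0.3; hinge axis perp target 0; -x face perp +11
```

```bash
python3 - <<'E'
from pin import *
p=np.array(robot.current_tcp_pos()); yaw=robot.current_eef_rot()[2]
dr=np.array([np.cos(CA+PI/2),np.sin(CA+PI/2),0]); nr=np.array([-dr[1],dr[0],0])
p[2]=82.5; p+=0.4*nr
robot.move_linear(p.tolist(),speed=40)
r=robot.move_linear((p+215*dr).tolist(),speed=40,f_stop=10)
q=np.array(robot.current_tcp_pos()); print(r,(q-p)@dr,(q-p)@nr,q[2],robot.current_contact_force(),robot.current_ft_torque(),robot.current_t())
E
```

```text
True 211.4165214139424 0.23221719439828048 82.23161904102412 [-0.3867114  -1.55120236 -0.69271424] [-0.2687193  -0.11417231 -0.0208888 ] 59.3417
```

```bash
python3 - <<'E'
from pin import *
p=np.array(robot.current_tcp_pos()); dr=np.array([np.cos(CA+PI/2),np.sin(CA+PI/2),0])
r=robot.move_linear((p+8*dr).tolist(),speed=20,f_stop=12)
q=np.array(robot.current_tcp_pos()); print(r,(q-p)@dr,robot.current_gripper_width()*93,robot.current_contact_force())
robot.move_gripper(0.4); down(200); over(400,-300,330,0)
a=cam('top')['img'];b=cam('scene')['img']
cv2.imwrite('pics/scene5.png',b); print(robot.current_t())
a=cv2.resize(a[165:265,290:410],None,fx=3,fy=3,interpolation=2);b=cv2.resize(b[210:330,220:360],None,fx=4,fy=4,interpolation=2)
c=np.zeros((480,560+360,3),np.uint8);c[:,:560]=b;c[:300,560:]=a;cv2.imwrite('pics/c5.png',cv2.resize(c,(795,415)))
E
```

```text
True -0.046357564600602086 13.368514075305006 [ 0.23974833 -1.68578708  0.41592756]
62.2833
```

View pics/c5.png

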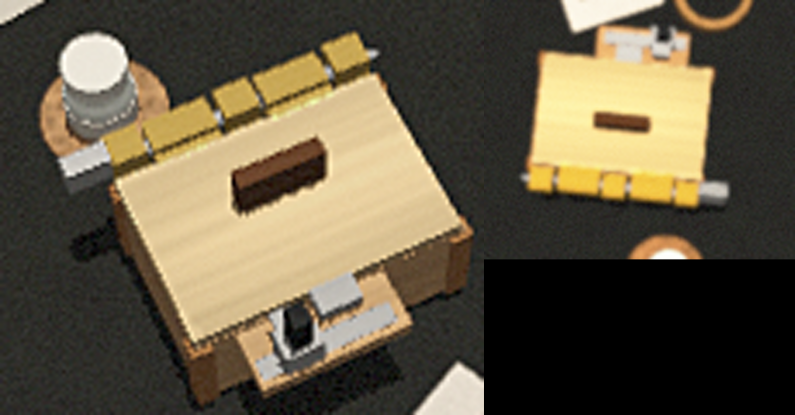

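```bash
python3 - <<'E'
from pin import *
robot.move_gripper(0.5); x,y=case(89,-35); over(x,y,180,CA); print(down(105,f=8,speed=80))
robot.move_gripper(0.0); print('w',robot.current_gripper_width()*93)
p=np.array(robot.current_tcp_pos()); dr=np.array([np.cos(CA+PI/2),np.sin(CA+PI/2),0])
r=robot.move_linear((p+58*dr).tolist(),speed=30,f_stop=14)
q=np.array(robot.current_tcp_pos()); c=q-[CX,CY,0]; print(r,(q-p)@dr,'case y',c@dr,robot.current_contact_force())
robot.move_gripper(0.35); down(200); over(400,-300,330,0); robot.sleep(.5)
b=cam('scene')['img'];print(robot.current_t())
cv2.imwrite('pics/c6.png',cv2.resize(b[150:400,110:450],None,fx=2.3,fy=2.3,interpolation=2))
E
```

```text
False
w 13.568610558795449
True 42.694638698575865 case y 6.656489416958308 [-0.6371756  -1.72008346  3.42038697]
70.7333
```

View pics/c6.png

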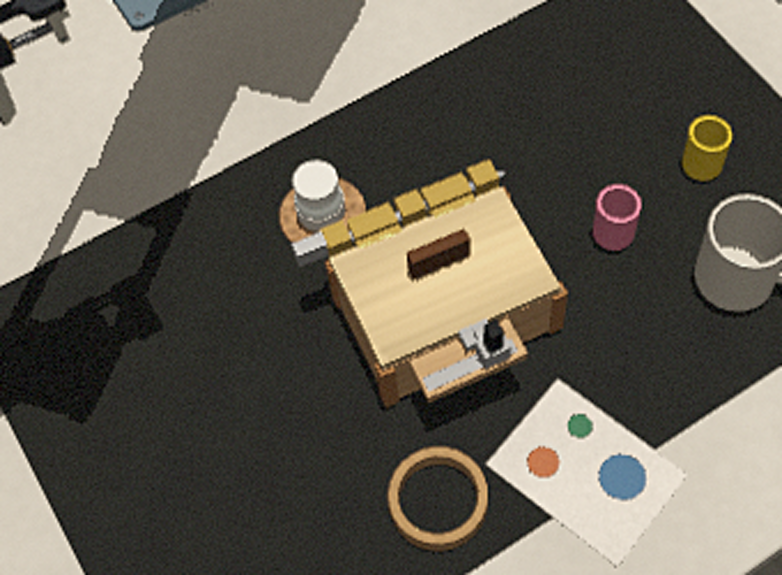

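```bash
python3 -c "
from h import *
print(robot.hand_in())"
```

```text
the job is handed in; nothing more can be done
None
```

The job is handed in at about 71 s: the jar is on the mat, all three white cups are in separate compartments, and the lid is seated, pinned with the tab against the end knuckle, and latched at the end stop. I never moved the mug, bowl or tape roll.

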